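Feel along the sprung bead of a lens cradle

ROBOT

A 7-joint arm with a two-finger parallel gripper is mounted at the origin on the work surface. World frame = base frame: x ahead of the robot, y to its left, z up, the work surface at z = 0. Lengths are in m, angles in rad, forces in N, time in s.
With the tool pointing down it reaches from about 0.4 to 0.85 m from the base axis. Payload 4.4 kg.
Tool frame: the origin (TCP) lies at the centre of the arm's flange, where the gripper is bolted on; the fingertips stand 199 mm ahead of it and the grasp point (between the pads) lies 180 mm ahead of it; z points along the fingers, y is the line along which they close (so a half turn about z gives the same grasp; the last joint's range is limited). The gripper opens to 94 mm and grips with 3 to 60 N. Pads are 16 mm wide; open, the fingers measure 119 mm over their backs; the gripper's body (75 mm by 177 mm) begins 78 mm behind the grasp point.
Start: joints at [-1.242, 0.628, 0.038, 1.517, -0.027, 0.996, -0.02], TCP at [0.25, 0.6, 0.405] pointing down, gripper open.
Joint ranges: [-3.06, 3.06], [-0.37, 2.12], [-1.25, 1.32], [0.18, 2.47], [-1.1, 4.24], [0.23, 1.98], [-2.94, 2.94]. Speed limits (rad/s): [2.57, 2.57, 3.14, 3.14, 3.14, 3.14, 3.14].

INTERFACE

Orientations are given as a rotation vector (axis times angle).
In Python, from rig import env gives the robot as it stands. The module is installed in compiled form; this text tells all that it offers. Calls block until the motion is done:
- env.movep(position, orientation): joint-space move of the TCP to a pose.
- env.line_to(position, ori=None, max_speed=0.15, threshold=None): straight line of the TCP; ori=None keeps the orientation; max_speed is the mean speed in m/s. With threshold (N) it stops when the force on the tool has changed by that much, and returns True; else False.
- env.set_joints(angles): joint-space move.
- env.set_gripper(opening, effort=None): finger opening in m; effort is the grip in N (None keeps the last); returns when the fingers have stopped.
- env.pause(seconds).
- env.inverse_kinematics(position, orientation): joint angles nearest the present ones, or None.
- env.state(): the state.
- env.grab_frame(name): name is "side" or "top"; returns a dict with "color" (420x560x3 uint8, red, green, blue), "range_z" (420x560 float32, m along the optical axis (not along the pixel's ray), 0 where there is no reading), "camera_matrix" (3x3 intrinsics, pixels), "k1" (the pictures are not rectified: a ray, as slopes to the right and down, at radius r is drawn at 1 + k1 r^2 times it, then the intrinsics apply), "R" (3x3) and "t" (3): a world point X has camera coordinates R X + t. Camera axes: x right, y down, z forward; pixel columns grow to the right and rows downward; lengths in m; the calibration is good to about 2 mm. A picture is of the moment at which its call begins.
A pose or a line that the arm cannot do raises env.IKError and nothing moves.
- env.job_done(): hands the job in; it is judged then, once.
The state is a dict: "t": time; "q": joint angles; "dq": joint speeds; "tau": joint torques, N m; "eef_pos": TCP position; "tool_rot": TCP orientation; "force": force on the tool from outside, world axes, zero at the start; "moment": the same for the moment, N m; "opening": finger opening in m; "grasp_force": force on a finger pad.
Only numpy, scipy, OpenCV 4.12 (cv2) and the standard library are available. Lean on these libraries where they do the work, as an engineer would, in place of code of your own. Each camera call takes 0.05 s, during which the arm holds its last target. There are 200 camera calls.

TASK

Check that the curved brass bead on the lens cradle floats freely: with the fingers shut, set the fingertips on top of its end by the green marker, press it down lightly and follow its curve to the end by the red marker in one unbroken stroke, keeping it pressed all the way but never hard down on its stop. Finish while holding: stay there with the fingertips still pressing that red-marker end down, so that the gap can be gauged. Do not touch the glass, and leave the markers and everything else on the bench where they stand.

Things in the scene. Friction and masses are not known exactly. Their poses are not given: they have to be found in the camera images.
- bead (a joint): how far the brass bead is pressed down, m: 0 = fully up as it starts, 0.012 = hard on its stop. It moves straight down as one piece (it does not tilt), wherever along it one presses, and springs back: about 1 N starts it moving, then 0.4 N more per mm (about 3 N at 5 mm, 5.8 N at the stop).
- frame: fixed lens cradle: grey slab 205 x 260 x 22 mm lying level on the bench, turned up to 30 degrees. Origin on its underside at bench height (z = 0), z up; the slab runs from x = -125 to +80 and y = -130 to +130 mm. Above it the brass bead is bent to a level arc, radius 130 mm about x = -90, y = 0 mm of this frame, from -50 to +50 degrees about its x axis (227 mm long), bulging to +x.
- lens: the glass on the same cradle, inside the arc: two curved clear glass ridges and a domed bullseye, tops at most 39 mm above the bench, the nearest glass 36 mm from the bead's centre line. Origin as frame. Not to be touched.
- green: marker weight, steel puck with a green top, 28 mm across, 22 mm high, origin under its centre; it stands loose on the bench about 60 mm beyond one end of the bead (either end) and shows where the stroke starts.
- red: the same with a red top, beyond the other end of the bead: where the stroke finishes.
- canister: brass screw-top canister, 73 mm across, 82 mm high, standing loose; origin under its centre. Bystander.
- shade: white milk-glass lamp shade, open below, 124 mm across at the foot, 120 mm high, loose; origin at the centre of its foot. Bystander.
- case: steel feeler-gauge case, 105 x 32 x 18 mm, loose, long side along its x; origin under its centre. Bystander.
- cleat: bronze lens cleat with two claw horns, 92 mm over the horns (along its y), 30 mm wide, 48 mm high, loose, standing beyond the bulging side of the cradle; origin under its centre. Bystander.
- flashlight: short aluminium flashlight, lying, 110 mm long along its x, 32 mm across the head, loose; origin under its middle at bench height. Bystander.
- p0 (a point): point on top of the bead, 0 sixths of the way along it from its end on the frame's -y side (that end, at x = -6, y = -100 mm of the frame); goes down with the bead. Neighbouring points lie 38 mm apart along the arc.
- p1 (a point): point on top of the bead, 1 sixths of the way along it from its end on the frame's -y side; goes down with the bead. Neighbouring points lie 38 mm apart along the arc.
- p2 (a point): point on top of the bead, 2 sixths of the way along it from its end on the frame's -y side; goes down with the bead. Neighbouring points lie 38 mm apart along the arc.
- p3 (a point): point on top of the bead, 3 sixths of the way along it from its end on the frame's -y side (the middle, at x = +40, y = 0 mm of the frame). The bead is a round brass bar 12 mm thick on seven springs; its top is 55 mm above the bench when up; goes down with the bead. Neighbouring points lie 38 mm apart along the arc.
- p4 (a point): point on top of the bead, 4 sixths of the way along it from its end on the frame's -y side; goes down with the bead. Neighbouring points lie 38 mm apart along the arc.
- p5 (a point): point on top of the bead, 5 sixths of the way along it from its end on the frame's -y side; goes down with the bead. Neighbouring points lie 38 mm apart along the arc.
- p6 (a point): point on top of the bead, 6 sixths of the way along it from its end on the frame's -y side (the end on the +y side, at x = -6, y = +100 mm of the frame); goes down with the bead. Neighbouring points lie 38 mm apart along the arc.

How it is judged:
By the outcome, as a careful person would: the job done as asked, in the order asked, and still so for the second after the job is handed in, while the arm keeps its last pose, push and grip.
It also fails if it takes over 48 s, if anything falls off the work surface, if the arm or the gripper's body presses on something with over 40 N, if the wrist force passes 120 N, or if a joint passes its speed limit or range.

## Working session

There is one attempt and no reset: what is moved stays moved. The work goes in short steps, each a Python script; the robot and the scene stay as the last script left them, time stands still between calls to the robot, and variables do not carry over. Pictures are saved under pics/ and viewed, at most 10 in all, crops included, and the job is handed in when it is done.

```bash
mkdir -p pics; cat > h.py <<'E'
import numpy as np, cv2
from rig import env
def cloud(f):
    K=np.array(f["camera_matrix"]);h,w=f["range_z"].shape
    u,v=np.meshgrid(np.arange(w),np.arange(h))
    p=np.stack([u,v],-1).reshape(-1,1,2).astype(float)
    n=cv2.undistortPoints(p,K,np.array([f["k1"],0,0,0,0.])).reshape(h,w,2)
    z=f["range_z"]
    X=np.dstack([n[...,0]*z,n[...,1]*z,z])
    W=(X-np.array(f["t"]))@np.array(f["R"])
    W[z<=0]=np.nan
    return W
E
python3 - <<'E'
from h import *
for n in("top","side"):
    f=env.grab_frame(n); cv2.imwrite(f"pics/{n}0.png",f["color"][...,::-1]); np.savez(f"{n}0.npz",**f)
    print(n,f["k1"],-np.array(f["R"]).T@f["t"], f["camera_matrix"])
s=env.state();print(s)
E
```

```text
top -0.18229934522920507 [0.30154617 0.00420739 1.53870227] [[539.82644214   0.         285.41589091]
 [  0.         539.82644214 215.31563689]
 [  0.           0.           1.        ]]
side -0.08039416620369254 [ 0.25503756 -0.6465839   0.82151527] [[429.76171347   0.         278.21011815]
 [  0.         429.76171347 205.36748554]
 [  0.           0.           1.        ]]
{'t': 0.1, 'q': array([-1.24177733,  0.62921131,  0.03846236,  1.51824377, -0.02699971,
        0.99633   , -0.01996544]), 'dq': array([-6.06310634e-04, -1.57573564e-03,  3.46520896e-04, -3.97914454e-04,
       -2.78609806e-04,  3.15769787e-04, -2.47542328e-05]), 'tau': array([ 2.52853992e-03, -5.50792515e+01,  1.14727691e+00, -1.87116140e+01,
       -5.22271148e-02,  1.92068378e-02,  3.68038604e-05]), 'eef_pos': array([0.24989251, 0.5997604 , 0.40388132]), 'tool_rot': array([-6.16067727e-01, -3.08028382e+00,  2.58560904e-03]), 'force': array([-0.59524958,  0.2581773 , -0.65756222]), 'moment': array([-0.0052407 ,  0.00924689, -0.01718608]), 'grasp_force': 0.0, 'opening': 0.09414284867218488}
```

View pics/top0.png

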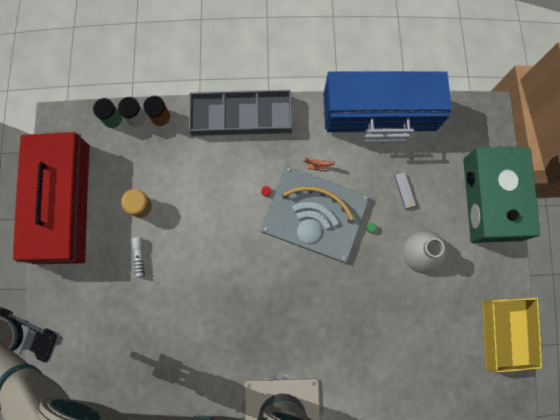

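View pics/side0.png

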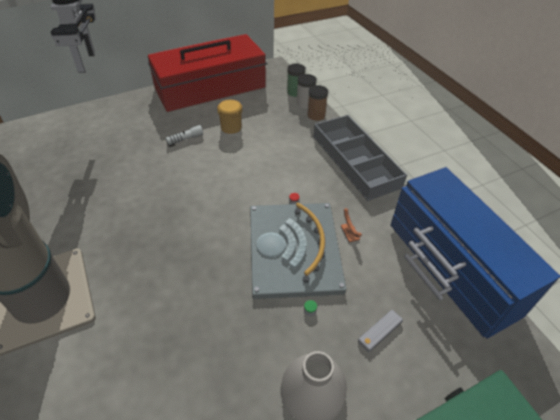

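Top view: the bead arcs from about (286,191) to (351,219), with green at (372,228) and red at (266,191). The stroke therefore runs from the -y end to the +y end. The side view agrees. Next I'll fit the arc in both views.

```bash
cat > fit.py <<'E'
from h import *
from scipy.optimize import least_squares
def plane(f,uv,h):
    n=cv2.undistortPoints(uv.reshape(-1,1,2).astype(float),f["camera_matrix"],np.array([float(f["k1"]),0,0,0,0])).reshape(-1,2)
    R=f["R"];C=-R.T@f["t"]; d=np.c_[n,np.ones(len(n))]@R
    return C+d*((h-C[2])/d[:,2])[:,None]
def mk(f,box,h1,h2):
    hsv=cv2.cvtColor(f["color"],cv2.COLOR_RGB2HSV)
    m=np.zeros(hsv.shape[:2],bool); x0,y0,x1,y1=box
    m[y0:y1,x0:x1]=True
    m&=(hsv[...,0]>=h1)&(hsv[...,0]<=h2)&(hsv[...,1]>110)&(hsv[...,2]>70)
    return m
if __name__=="__main__":
  for n,box,gb,rb in(("top",(278,178,360,228),(362,218,382,240),(258,183,276,199)),("side",(292,200,332,284),(300,296,322,316),(284,190,304,206))):
    f=dict(np.load(n+"0.npz")); W=cloud(f)
    m=mk(f,box,10,30); n_,lab,st,_=cv2.connectedComponentsWithStats(m.astype(np.uint8)); m=lab==1+np.argmax(st[1:,4])
    v,u=np.nonzero(m); P=plane(f,np.c_[u,v],0.049)
    d=W[m]; print(n,m.sum(),"depth z pct",np.nanpercentile(d[:,2],[5,50,95]).round(4))
    r=least_squares(lambda c:np.hypot(P[:,0]-c[0],P[:,1]-c[1])-c[2],[P[:,0].mean()-.1,P[:,1].mean(),.13]).x
    r2=least_squares(lambda c:np.hypot(P[:,0]-c[0],P[:,1]-c[1])-.13,r[:2]); c=r2.x
    a=np.degrees(np.arctan2(P[:,1]-c[1],P[:,0]-c[0])); 
    print("free",r.round(4),"fixed",c.round(4),"rms",np.sqrt(np.mean(r2.fun**2)).round(4),"ang",a.min().round(1),a.max().round(1))
    for nm,b,lo,hi in(("green",gb,40,90),("red",rb,0,8)):
        mm=mk(f,b,lo,hi); v,u=np.nonzero(mm); print(nm,mm.sum(),plane(f,np.array([[u.mean(),v.mean()]]),.022).round(4))
    s=(np.abs(W[...,2]-.022)<.006)&(np.hypot(W[...,0]-c[0],W[...,1]-c[1])<.22)
    rc=cv2.minAreaRect(W[s][:,:2].astype(np.float32)); print("slab z",np.median(W[s][:,2]).round(4),rc)
    z=W[...,2]; print("max z near glass",np.nanpercentile(z[np.hypot(W[...,0]-c[0],W[...,1]-c[1])<.09],99))
E
python3 fit.py
```

```text
top 286 depth z pct [0.0488 0.0539 0.0597]
free [ 0.5017 -0.0854  0.1305] fixed [ 0.5023 -0.0856] rms 0.0029 ang -73.9 29.3
green 63 [[ 0.5208 -0.2695  0.022 ]]
red 71 [[0.635 0.029 0.022]]
slab z 0.022 ((0.5835361480712891, -0.12233242392539978), (0.34296682476997375, 0.250248521566391), 67.848876953125)
max z near glass 0.041860515748932
side 305 depth z pct [0.0501 0.0533 0.0557]
free [ 0.5013 -0.0832  0.1326] fixed [ 0.504  -0.0844] rms 0.0026 ang -73.6 29.7
green 103 [[ 0.5219 -0.2707  0.022 ]]
red 60 [[0.6357 0.0271 0.022 ]]
slab z 0.0211 ((0.5864074230194092, -0.12370771169662476), (0.34549665451049805, 0.25103288888931274), 67.89230346679688)
max z near glass 0.037747860928871134
```

```bash
cat > path.py <<'E'
from h import *
C=np.array([.503,-.085]); A0=-22.2
yaw=np.radians(A0+90)   # direction of tool y, tool z down
from scipy.spatial.transform import Rotation as Ro
y=np.array([np.cos(yaw),np.sin(yaw),0]);z=np.array([0,0,-1.]);x=np.cross(y,z)
ORI=Ro.from_matrix(np.c_[x,y,z]).as_rotvec()
def pt(deg,tipz):
    a=np.radians(A0+deg); return np.array([*(C+.13*np.array([np.cos(a),np.sin(a)])),tipz+.199])
E
python3 - <<'E'
from path import *
print(ORI)
env.set_gripper(0.0,10)
for d in(-50,0,50): print(d,pt(d,.05),env.inverse_kinematics(pt(d,.05),ORI))
env.movep(pt(-49.5,.13),ORI)
env.line_to(pt(-49.5,.075),ORI,max_speed=.08)
env.pause(.3)
s=env.state();print(s['t'],s['eef_pos']-pt(-49.5,.075),s['force'],s['opening'],s['tool_rot'],s['q'])
for n in("top","side"):
    f=env.grab_frame(n); np.savez(f"{n}1.npz",**f)
f=env.grab_frame("side");im=cv2.resize(f["color"][180:330,230:390],None,fx=4,fy=4)
cv2.imwrite("pics/hover.png",im[...,::-1])
E
```

```text
[0.6048256  3.08282182 0.        ]
-50 [ 0.54274039 -0.20877682  0.249     ] [ 0.34801963  0.74039931 -0.0457775   1.83820112  0.05775475  0.56426797
  1.44873206]
0 [ 0.62336318 -0.1341193   0.249     ] [ 0.18276682  0.79928894 -0.02488423  1.67548452  0.02883002  0.66717598
  1.32609805]
50 [ 0.61799553 -0.02436974  0.249     ] [-6.51253613e-03  7.78550527e-01  9.11653988e-04  1.73280154e+00
 -1.08631340e-03  6.30241075e-01  1.17834735e+00]
5.675 [ 1.19963172e-04 -4.19979489e-05  4.10437809e-04] [-0.73905565  0.27002656 -0.66141048] 0.0007681035940982256 [ 6.04697851e-01  3.08204073e+00 -1.52916103e-04] [ 0.24019426  0.70666797  0.12243155  1.82646358 -0.13773306  0.61584932
  1.62942368]
```

View pics/hover.png

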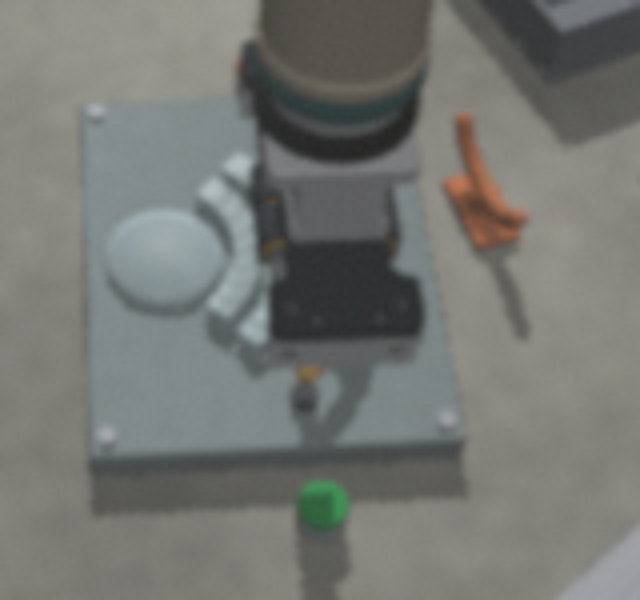

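The hover picture shows the shut fingers over the bead's green end, whose tip shows at (308,372), clear of the glass. Next I'll press down and check the force before the stroke.

```bash
python3 - <<'E'
from path import *
f0=env.state()['force'][2]
for zt in (.060,.056,.054,.052,.050):
    env.line_to(pt(-49.5,zt),ORI,max_speed=.02); env.pause(.15)
    s=env.state(); e=s['eef_pos']
    print(s['t'],zt,'tip',(e[2]-.199).round(5),'dF',(s['force']-[-.74,.27,f0]).round(2),(e-pt(-49.5,zt))[:2].round(4))
E
```

```text
6.875 0.06 tip 0.06015 dF [ 0.69  0.08 -0.51] [ 0.0001 -0.    ]
7.375 0.056 tip 0.05601 dF [ 1.   -0.75 -0.5 ] [-0. -0.]
7.775 0.054 tip 0.05417 dF [ 0.58 -0.09  1.3 ] [ 0.0001 -0.0001]
8.175 0.052 tip 0.0521 dF [ 0.51 -0.04  1.82] [ 0.0001 -0.0001]
8.575 0.05 tip 0.05008 dF [ 1.57 -1.03  3.56] [ 0.0001 -0.    ]
```

```bash
python3 - <<'E'
from path import *
for i,d in enumerate(np.linspace(-49.5,49.5,21)[1:]):
    env.line_to(pt(d,.0497),ORI,max_speed=.03)
    s=env.state()
    print(round(s['t'],2),round(d,1),'tip',(s['eef_pos'][2]-.199).round(4),'F',s['force'].round(2))
env.pause(.4); s=env.state()
print(s['t'],s['eef_pos']-pt(49.5,.0497),s['force'])
for n in("top","side"):
    f=env.grab_frame(n); np.savez(f"{n}2.npz",**f)
    c=f["color"][150:270,230:390] if n=="top" else f["color"][180:330,230:390]
    cv2.imwrite(f"pics/end_{n}.png",cv2.resize(c,None,fx=4,fy=4)[...,::-1])
E
```

```text
9.1 -44.6 tip 0.0496 F [-0.56 -1.11  3.46]
9.62 -39.6 tip 0.0499 F [-0.35  0.2   3.12]
10.15 -34.6 tip 0.0498 F [-0.27 -1.23  2.97]
10.68 -29.7 tip 0.0498 F [-0.23 -1.21  3.44]
11.2 -24.8 tip 0.0498 F [-0.6  -0.6   2.93]
11.72 -19.8 tip 0.0498 F [-1.39 -0.32  3.47]
12.25 -14.8 tip 0.0497 F [-0.42  0.12  1.88]
12.78 -9.9 tip 0.0497 F [ 0.18 -0.54  3.83]
13.3 -4.9 tip 0.0497 F [-0.9   0.34  2.81]
13.82 0.0 tip 0.0497 F [-1.57  0.03  3.82]
14.35 5.0 tip 0.0497 F [-0.63  0.07  3.09]
14.88 9.9 tip 0.0497 F [-0.52 -0.67  3.01]
15.4 14.9 tip 0.0497 F [ 0.14 -0.46  3.15]
15.93 19.8 tip 0.0497 F [-0.21  0.23  2.91]
16.45 24.8 tip 0.0496 F [-0.18  0.33  2.96]
16.98 29.7 tip 0.0497 F [-0.34 -0.31  4.68]
17.5 34.7 tip 0.0497 F [-0.53 -0.19  3.84]
18.02 39.6 tip 0.0496 F [ 0.45 -0.5   3.2 ]
18.55 44.6 tip 0.0496 F [1.16 0.93 3.28]
19.07 49.5 tip 0.0497 F [-0.06 -0.1   2.72]
19.475 [-0.00017121  0.00052782 -0.00013064] [-0.4673714   1.03799958  3.18918913]
```

View pics/end_side.png

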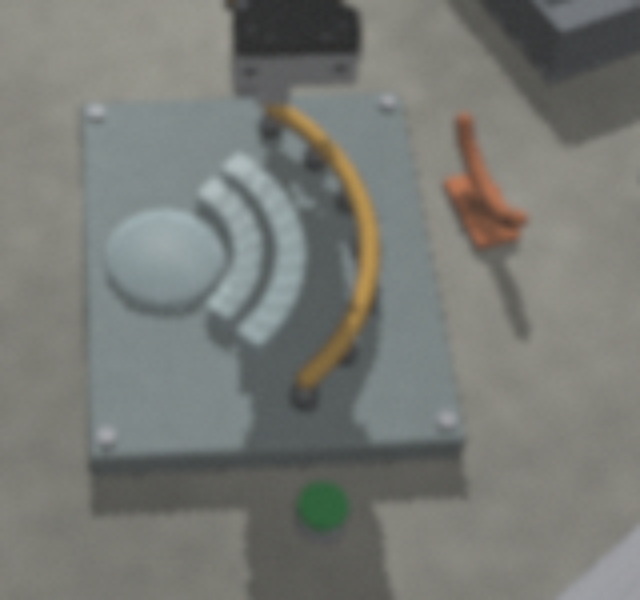

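View pics/end_top.png

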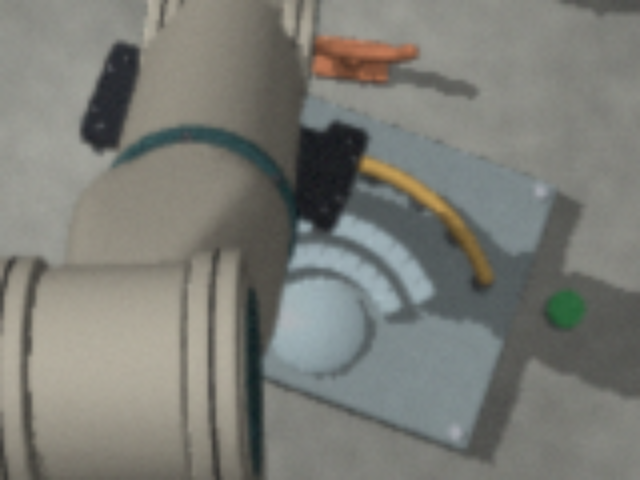

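The side picture shows the fingertip on the bead's red end at about (270,105), with force steady at about 3 N. The top view shows the green marker at (565,308) and the cleat, both undisturbed. I'm handing in while still pressing.

```bash
python3 - <<'E'
from rig import env
print(env.job_done())
E
```

```text
the job is handed in; nothing more can be done
None
```

The bead was pressed about 5 mm (roughly 3 N) in one continuous stroke from the green end to the red end, and I handed the job in at about 19.6 s with the fingertips still pressing the red end down.

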